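# Feel along the glaze line of a fired platter

## Task

A fired platter lies on a spring scale on the pottery bench: feel its raised glaze line for rough spots. With the fingertips held together and pointing down, start at the blue bead and follow the line through the white and yellow beads to the red one, resting lightly for about half a second on each bead in turn and, between beads, staying over the line and no more than a finger's breadth above bead height. Do not press hard, shift, turn or lift the platter, or disturb the things around it, and finish clear of everything.

Things in the scene. Friction and masses are not known exactly. Their poses are not given: they have to be found in the camera images.
- scale: bench scale, fixed: green box 170 x 180 x 55 mm with a white dial on one side. Origin: centre of its underside, on the table; z up. A round steel pan (diameter 200 mm) stands over it, its upper face 88 mm above the table when unloaded
- pan (a joint): how far the sprung pan has sunk, m: 0 unloaded, 0.020 at its lower stop; under the platter alone it reads about 0.000 to 0.003. It sinks straight down without tilting, about 1 mm for each 1.2 N more
- platter: loose round sand-coloured stoneware platter, 220 mm across, 9 mm thick, about 0.7 kg, with a thin terracotta ring near its edge, lying on the pan. Origin: centre of its underside, z up; its upper face is 9 mm above the origin. A dark green glaze line 5 mm wide runs straight from bead to bead in a zigzag; only the four beads stand well above the face
- bead_blue: blue glaze bead, fixed to the platter, 20 mm across, a dome 10 mm tall; number 1 of 4 along the line. Origin: centre of its underside, on the platter's upper face; neighbouring beads are about 58 mm apart
- bead_white: white glaze bead, fixed to the platter, 20 mm across, a dome 10 mm tall; number 2 of 4 along the line. Origin: centre of its underside, on the platter's upper face; neighbouring beads are about 58 mm apart
- bead_yellow: yellow glaze bead, fixed to the platter, 20 mm across, a dome 10 mm tall; number 3 of 4 along the line. Origin: centre of its underside, on the platter's upper face; neighbouring beads are about 58 mm apart
- bead_red: red glaze bead, fixed to the platter, 20 mm across, a dome 10 mm tall; number 4 of 4 along the line. Origin: centre of its underside, on the platter's upper face; neighbouring beads are about 58 mm apart
- mid0 (a point): point on the platter's upper face, on the glaze line, halfway between the blue and the white bead; z up
- mid1 (a point): point on the platter's upper face, on the glaze line, halfway between the white and the yellow bead; z up
- mid2 (a point): point on the platter's upper face, on the glaze line, halfway between the yellow and the red bead; z up
- cup: bystander, loose on the table: terracotta cup, open at the top, 72 mm across the rim, 85 mm tall; leave it alone
- jar: bystander, loose on the table: amber glass jar with yellow cap, 56 mm across, 75 mm tall; leave it alone
- block: bystander, loose on the table: wooden sanding block 75 x 50 x 35 mm; leave it alone
- brush: bystander, loose on the table: wide flat glaze brush, wooden handle, about 190 mm long and 20 mm tall, lying flat on the table; leave it alone
There are look-alikes about, which are no part of the job. Of the things like the platter, leave any that is pink or purple; of the rest the smaller one is meant.

How it is judged (in metres and radians):
On the way, in this order (a step that is already met when the one before it is completed fails the run):
1. the fingertips rest on the blue bead (contact force between the fingers and bead_blue above 0.4 N and horizontal distance between the grasp point and bead_blue below 0.02 m), for 0.3 s.
2. the fingertips pass low over the middle of the line from the blue to the white bead (horizontal distance between the grasp point and mid0 below 0.014 m and z of the grasp point in the frame of mid0 below 0.06 m).
3. the fingertips rest on the white bead (contact force between the fingers and bead_white above 0.4 N and horizontal distance between the grasp point and bead_white below 0.02 m), for 0.3 s.
4. the fingertips pass low over the middle of the line from the white to the yellow bead (horizontal distance between the grasp point and mid1 below 0.014 m and z of the grasp point in the frame of mid1 below 0.06 m).
5. the fingertips rest on the yellow bead (contact force between the fingers and bead_yellow above 0.4 N and horizontal distance between the grasp point and bead_yellow below 0.02 m), for 0.3 s.
6. the fingertips pass low over the middle of the line from the yellow to the red bead (horizontal distance between the grasp point and mid2 below 0.014 m and z of the grasp point in the frame of mid2 below 0.06 m).
7. the fingertips rest on the red bead (contact force between the fingers and bead_red above 0.4 N and horizontal distance between the grasp point and bead_red below 0.02 m), for 0.3 s.
At the end, for the whole second after the job is handed in: All four beads were touched in order, blue to red; the platter lies flat and still on the pan within 20 mm (its end beads within 25 mm) of where it started, the pan has risen to under 6 mm, the bystanders are within 20 mm of their places, and the robot touches nothing (distance of each of platter, cup, jar, block, brush from where it was at the start of the episode below 0.02 m and distance of each of bead_blue, bead_red from where it was at the start of the episode below 0.025 m and linear speed of platter below 0.02 m/s and value of joint pan below 0.006 m and angle between platter's own z axis and vertical below 0.05 rad).
It fails at once if the platter is pressed hard (over 15 N) (contact force between any of the fingers, the arm and platter above 15 N).
It fails at once if the scale's pan is pushed down more than 15 mm (value of joint pan above 0.015 m).
It fails at once if the platter is lifted off the pan (over 10 mm) (z of platter in the frame of scale above 0.098 m).
It fails at once if the platter is shifted or turned (over 20 mm, or 25 mm at its end beads) (distance of platter from where it was at the start of the episode above 0.02 m or distance of any of bead_blue, bead_red from where it was at the start of the episode above 0.025 m).
It fails at once if a bystander is moved more than 20 mm (distance of any of cup, jar, block, brush from where it was at the start of the episode above 0.02 m).
It also fails if it takes over 48 s, if anything falls off the work surface, if the arm or the gripper's body presses on something with over 40 N, if the wrist force passes 120 N, or if a joint passes its speed limit or range.

## Robot

A 7-joint arm with a two-finger parallel gripper is mounted at the origin on the work surface. World frame = base frame: x ahead of the robot, y to its left, z up, the work surface at z = 0. Lengths are in mm, angles in rad, forces in N, time in s.
With the tool pointing down it reaches from about 425 to 975 mm from the base axis. Payload 16.7 kg.
Tool frame: the origin (TCP) lies midway between the tips of the shut fingers; the grasp point (between the pads) lies 19 mm behind it; z points along the fingers, x is the direction in which the jaws open and shut, and the axes are right-handed (so a half turn about z gives the same grasp; the last joint's range is limited). The gripper opens to 85 mm and grips with 20 to 120 N. Pads are 22 mm wide; open, the fingers measure 114 mm over their backs; the gripper's body (76 mm by 85 mm) begins 54 mm behind the grasp point. The pads swing forward as they close: fully open they stand 13 mm farther back than shut.
Start: joints at [1.173, 0.426, 0.074, 1.606, -0.034, 1.111, -0.067], TCP at [165.529, -654.352, 231.302] pointing down, gripper open.
Joint ranges: [-2.85, 2.85], [-0.5, 2.14], [-1.23, 1.37], [0.21, 2.46], [-1.02, 4.16], [0.16, 2.05], [-2.73, 2.73]. Speed limits (rad/s): [1.89, 1.89, 2.39, 2.39, 3.01, 3.01, 3.01].

## Interface

Orientations are given as a unit quaternion [w, x, y, z].
In Python, from plant import manip gives the robot as it stands. The module is installed in compiled form; this text tells all that it offers.
- The arm moves only by the tool step_arm, never from a script. Its argument "moves" is a list of rows, each a list of 7 numbers: the turn, a rotation vector about the tool's x, y, z in rad, then the shift along the tool's x, y, z in cm, then the opening in per cent of the stroke, from 0 (shut) to 100 (fully open). In form: [[rx, ry, rz, tx, ty, tz, claw], ...]. A call has 1 to 8 rows; each row is the pose to reach, as a shift and turn from the pose commanded when the call began, along the tool's axes at that moment; what a row does not reach only later rows make up. A row lasts 1/10 s, in which the tool goes at most 50 mm and 8.59 degrees, less where a joint would pass 70% of its speed; a pose out of reach is approached as far as the arm can. A call with a gripper value outside its range is refused whole. The fingers move at their own pace and stop on an object; "force" is the grip in N (left out, the last holds). Time passes only in rows, so rows that repeat a pose let the fingers close. It gives the time, the measured TCP pose, the force and the opening at its end, in the units of the state.
- manip.sense(): the state, without advancing time (a new reading comes with each control period).
- manip.capture(name): name is "scene" or "top"; returns a dict with "frame" (480x640x3 uint8, red, green, blue), "depth" (480x640 float32, mm along the optical axis (not along the pixel's ray), 0 where there is no reading), "camera_matrix" (3x3 intrinsics, pixels), "R" (3x3) and "t" (3): a world point X has camera coordinates R X + t. Camera axes: x right, y down, z forward; pixel columns grow to the right and rows downward; lengths in mm; the calibration is good to about 2 mm. A picture is of the moment at which its call begins.
- manip.sign_off(): hands the job in, once; it reports no verdict.
The state is a dict: "time_s": time; "joint_positions": joint angles; "joint_velocities": joint speeds; "joint_torque": joint torques, N m; "tool_pos": TCP position; "orientation": TCP orientation; "force": force on the tool from outside, world axes, zero at the start; "wrist_torque": the same for the moment, N m; "grip_width": finger opening in mm.
Only numpy, scipy, OpenCV 4.12 (cv2) and the standard library are available. Lean on these libraries where they do the work, as an engineer would, in place of code of your own. Each camera call takes 0.05 s, during which the arm holds its last target.

## Working session

There is one attempt and no reset: what is moved stays moved. The work goes in short steps, Python scripts to look and compute and a tool call to move; the robot and the scene stay as the last step left them, time stands still between calls to the robot, and variables do not carry over. Pictures are saved under pics/ and viewed, and the job is handed in when it is done.

Besides the shell and the picture viewer there is one more tool, called as name(argument=value, ...), one argument or row to a line, values as JSON. step_arm: Moves the arm, as the interface text tells. Its arguments: {"type":"object","properties":{"moves":{"type":"array"},"force":{"type":"number"}},"required":["moves"]}

```bash
mkdir -p pics; python3 - <<'E'
from plant import manip
import cv2,numpy as np,pickle
print(manip.sense())
for n in("scene","top"):
    c=manip.capture(n);pickle.dump(c,open(n+".pkl","wb"))
    cv2.imwrite(f"pics/{n}0.png",c["frame"][:,:,::-1]);print(n,c["camera_matrix"],c["R"],c["t"])
E
```

```text
{'time_s': 0.0, 'joint_positions': array([ 1.17351309,  0.42673017,  0.07383888,  1.60661721, -0.03409104,
        1.11080358, -0.06708757]), 'joint_velocities': array([-0.00070001, -0.00110407, -0.00038157,  0.00060654,  0.00122767,
       -0.00187605, -0.00083797]), 'joint_torque': array([-5.25192372e-04, -9.49834514e+01,  3.76059026e+00, -4.63508713e+01,
        1.91675458e-02,  1.02875952e-02,  1.88647766e-05]), 'tool_pos': array([ 165.42159872, -653.98839779,  230.60696117]), 'orientation': array([-3.58836567e-04,  7.89066062e-01, -6.14308007e-01, -5.41576190e-04]), 'force': array([-0.95162627,  0.28969269,  0.86616475]), 'wrist_torque': array([ 0.01032798, -0.02070524,  0.03674668]), 'grip_width': 85.43672173223808}
scene [[596.86895567   0.         317.27962196]
 [  0.         596.86895567 247.90650478]
 [  0.           0.           1.        ]] [[ 0.42943986  0.90307586 -0.00594981]
 [ 0.70637542 -0.33999317 -0.62083687]
 [-0.56268568  0.2624093  -0.7839172 ]] [-355.20759495 -272.41487835 1855.45070632]
top [[616.06531611   0.         318.83020302]
 [  0.         616.06531611 236.82341986]
 [  0.           0.           1.        ]] [[ 3.87338929e-02 -9.99249540e-01  2.07129916e-04]
 [-9.77255489e-01 -3.79245873e-02 -2.08646674e-01]
 [ 2.08497948e-01  7.87927907e-03 -9.77991065e-01]] [ 118.84573927  534.33331001 1319.60262308]
```

View pics/scene0.png

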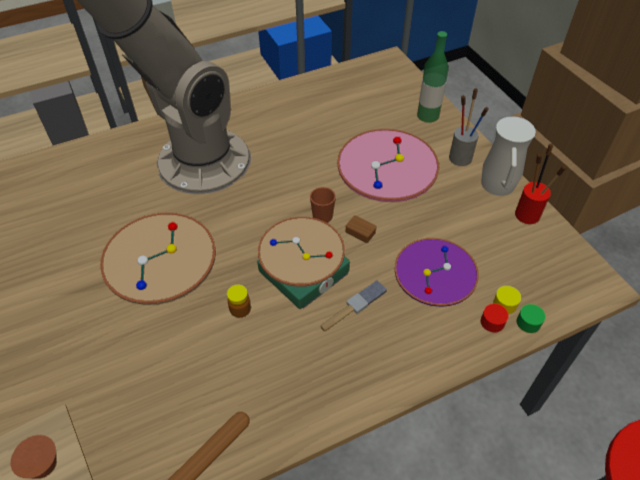

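View pics/top0.png

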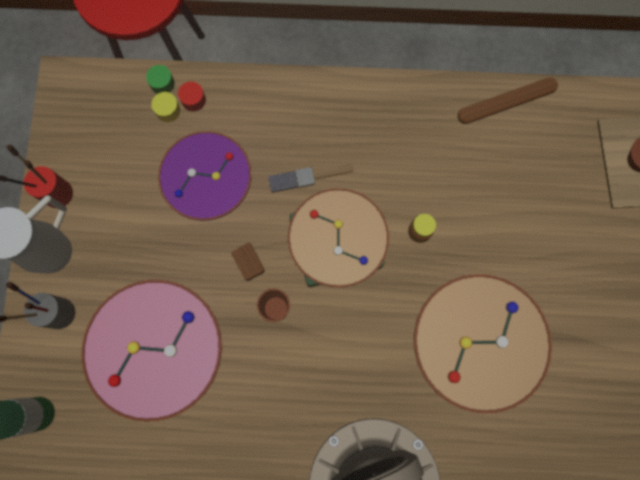

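The scene and top views show four platters. Top-view pixels: purple (205,176), pink (152,350), large sand (482,343) and small sand (338,238) on the green scale. Pink and purple are ruled out, and the smaller sand one is on the scale, so (338,238) is the target. Next I'll check it in a close crop and measure it.

```bash
cat > h.py <<'E'
import cv2,numpy as np,pickle
def ray(c,u,v,z):
    K,R,t=c["camera_matrix"],np.array(c["R"]),np.array(c["t"])
    d=R.T@np.linalg.inv(K)@[u,v,1]; o=-R.T@t
    return o+d*(z-o[2])/d[2]
def beads(c,box):
    x0,y0,x1,y1=box; im=c["frame"][y0:y1,x0:x1]
    h=cv2.cvtColor(im,cv2.COLOR_RGB2HSV); H,S,V=[h[...,i].astype(int) for i in range(3)]
    m=dict(blue=(H>110)&(H<130)&(S>150)&(V>60),white=(S<50)&(V>150),yellow=(H>24)&(H<33)&(S>180)&(V>120),red=((H<5)|(H>174))&(S>180)&(V>100))
    o={}
    for k,b in m.items():
        n,l,s,ce=cv2.connectedComponentsWithStats(b.astype(np.uint8))
        if n<2: continue
        i=1+np.argmax(s[1:,4]); o[k]=(ce[i][0]+x0,ce[i][1]+y0,int(s[i,4]))
    return o
BOX=dict(top=(285,185,392,290),scene=(255,215,348,285))
E
python3 - <<'E'
from h import *
P={}
for n in("top","scene"):
    c=pickle.load(open(n+".pkl","rb"));x0,y0,x1,y1=BOX[n]
    cv2.imwrite(f"pics/crop_{n}.png",cv2.resize(c["frame"][y0:y1,x0:x1,::-1],None,fx=5,fy=5))
    for k,(u,v,a) in beads(c,BOX[n]).items():
        d=c["depth"][int(round(v)),int(round(u))]
        X=np.linalg.inv(c["camera_matrix"])@[u,v,1]*d; W=np.array(c["R"]).T@(X-c["t"])
        P[n,k]=ray(c,u,v,101)
        print(n,k,round(u,1),round(v,1),a,"ray101",P[n,k].round(1),"depth",W.round(1))
    # face depth
b=[(P["top",k]+P["scene",k])/2 for k in("blue","white","yellow","red")]
for i in range(3):print(np.linalg.norm(b[i+1]-b[i]))
print(np.array(b).round(1))
E
```

```text
top blue 363.2 259.7 18 ray101 [473.4  42.2 101. ] depth [472.2  42.7 107.3]
top white 337.6 250.0 54 ray101 [492.5  97.6 101. ] depth [492.   97.6 103.7]
top red 313.9 213.8 21 ray101 [570.6 151.9 101. ] depth [569.9 151.9 103.7]
scene blue 272.9 242.0 30 ray101 [474.1  43.3 101. ] depth [478.5  41.9 106.7]
scene white 295.8 239.4 39 ray101 [491.4  99.4 101. ] depth [497.8  96.9 109.5]
scene yellow 305.9 255.6 36 ray101 [550.2 100.7 101. ] depth [557.5  97.6 111.4]
scene red 328.5 254.5 32 ray101 [571.6 153.3 101. ] depth [573.9 152.1 104.3]Traceback (most recent call last):
  File "<stdin>", line 12, in <module>
KeyError: ('top', 'yellow')
```

```bash
python3 - <<'E'
from h import *
# platter face height by depth, jar/cup etc
for n,pts in(("top",[(320,255),(360,225),(310,240),(274,300),(424,225),(248,262),(345,270)]),("scene",[(290,230),(330,240),(290,265),(322,195),(237,293)])):
    c=pickle.load(open(n+".pkl","rb"))
    for u,v in pts:
        d=c["depth"][v,u];X=np.linalg.inv(c["camera_matrix"])@[u,v,1]*d
        print(n,u,v,(np.array(c["R"]).T@(X-c["t"])).round(1))
E
```

```text
top 320 255 [480.9 135.1  96.4]
top 360 225 [550.8  50.6  95.5]
top 310 240 [512.3 157.9  99.7]
top 274 300 [389.9 235.9   4.8]
top 424 225 [561.  -92.   75.5]
top 248 262 [469.7 296.5  35.9]
top 345 270 [450.2  80.3  97.1]
scene 290 230 [451.5 100.7  94.8]
scene 330 240 [528.2 178.9  96.9]
scene 290 265 [556.1  54.5  95.7]
scene 322 195 [338.1 247.7  51.5]
scene 237 293 [566.9 -91.6  80. ]
```

View pics/crop_top.png

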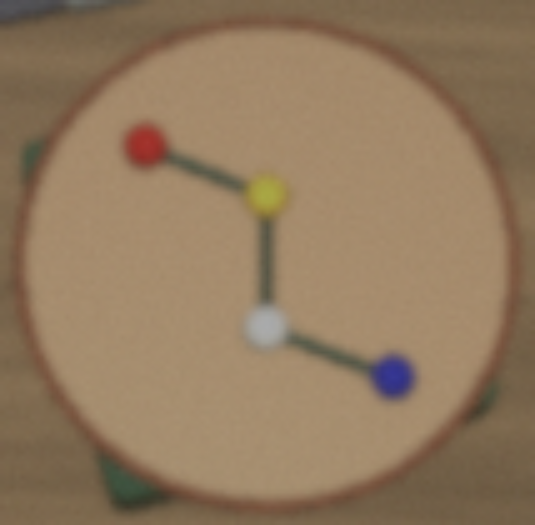

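The crop confirms it: a sand platter with a zigzag blue (363,260), white (338,250), yellow (338,224), red (314,214), and green scale corners visible beneath it. Now I'll start moving, with the gripper shut.

step_arm(
  moves=[
    [0, 0, 0, -22, -38, 0, 0],
    [0, 0, 0, -22, -38, 0, 0],
    [0, 0, 0, -22, -38, 0, 0],
    [0, 0, 0, -22, -38, 0, 0],
    [0, 0, 0, -22, -38, 0, 0],
    [0, 0, 0, -22, -38, 0, 0],
    [0, 0, 0, -22, -38, 0, 0],
    [0, 0, 0, -22, -38, 0, 0],
  ],
  force=20,
)

```text
time_s: 0.9
tool_pos: [453.0, -373.5, 231.3]
orientation: [0.0, 0.789, -0.614, -0.0]
force: [0.3, -1.7, -0.6]
grip_width: -0.2
```

```bash
cat >> h.py <<'E'
from scipy.spatial.transform import Rotation as Ro
B=dict(blue=(473.8,42.8),white=(492,98.5),yellow=(550,100),red=(571,152.6))
def state():
    from plant import manip
    s=manip.sense();w,x,y,z=s["orientation"];R=Ro.from_quat([x,y,z,w])
    print("t",round(s["time_s"],2),"tcp",s["tool_pos"].round(1),"F",s["force"].round(2),"w",round(s["grip_width"],1),"tilt",(R.as_matrix()[:,2]).round(3))
    return s,R
def to(*targets):
    s,R=state()
    for T in targets: print(T,"cm:",(R.as_matrix().T@(np.array(T)-s["tool_pos"])/10).round(2))
E
python3 - <<'E'
from h import *
c=pickle.load(open("top.pkl","rb"));x0,y0,x1,y1=BOX["top"]
print(ray(c,285+267/5,185+195/5,101))
to((473.8,42.8,170))
E
```

```text
[549.87178902  97.79191232 101.        ]
t 0.9 tcp [ 453.  -373.5  231.3] F [ 0.25 -1.68 -0.6 ] w -0.2 tilt [-0.  0. -1.]
(473.8, 42.8, 170) cm: [-39.85 -12.22   6.13]
```

step_arm(
  moves=[
    [0, 0, 0, -39.5, -12, 4, 0],
    [0, 0, 0, -39.5, -12, 4, 0],
    [0, 0, 0, -39.5, -12, 4, 0],
    [0, 0, 0, -39.5, -12, 4, 0],
    [0, 0, 0, -39.5, -12, 4, 0],
    [0, 0, 0, -39.5, -12, 4, 0],
    [0, 0, 0, -39.5, -12, 4, 0],
    [0, 0, 0, -39.5, -12, 4, 0],
  ],
)

```text
time_s: 1.7
tool_pos: [470.4, 24.4, 192.7]
orientation: [-0.0, 0.789, -0.614, 0.0]
force: [1.9, 0.3, -0.2]
grip_width: 0.1
```

```bash
python3 - <<'E'
from h import *
to((473.8,42.8,150))
E
```

```text
t 1.7 tcp [470.4  24.4 192.7] F [ 1.88  0.26 -0.21] w 0.1 tilt [ 0. -0. -1.]
(473.8, 42.8, 150) cm: [-1.7  -0.78  4.27]
```

step_arm(
  moves=[
    [0, 0, 0, 0, 0, 0, 0],
    [0, 0, 0, 0, 0, 0, 0],
    [0, 0, 0, 0, 0, 0, 0],
  ],
)

```text
time_s: 2.0
tool_pos: [470.7, 21.7, 192.6]
orientation: [0.0, 0.789, -0.615, -0.0]
force: [0.8, 0.2, -0.5]
grip_width: -0.0
```

```bash
python3 - <<'E'
from h import *
to((473.8,42.8,130))
E
```

```text
t 2.0 tcp [470.7  21.7 192.6] F [ 0.83  0.2  -0.46] w -0.0 tilt [-0. -0. -1.]
(473.8, 42.8, 130) cm: [-1.97 -0.82  6.26]
```

step_arm(
  moves=[
    [0, 0, 0, -1.97, -0.82, 2, 0],
    [0, 0, 0, -1.97, -0.82, 4, 0],
    [0, 0, 0, -1.97, -0.82, 5.5, 0],
    [0, 0, 0, -1.97, -0.82, 6.2, 0],
    [0, 0, 0, -1.97, -0.82, 6.2, 0],
    [0, 0, 0, -1.97, -0.82, 6.2, 0],
  ],
)

```text
time_s: 2.6
tool_pos: [474.2, 43.1, 131.3]
orientation: [-0.0, 0.789, -0.615, 0.0]
force: [0.4, -1.0, 0.4]
grip_width: -0.1
```

```bash
python3 - <<'E'
from h import *
from plant import manip
to((473.8,42.8,108))
fs=[]
for n in("scene","top"):
    c=manip.capture(n)
    x0,y0,x1,y1=(220,150,380,300) if n=="scene" else (270,170,410,300)
    cv2.imwrite(f"pics/a_{n}.png",cv2.resize(c["frame"][y0:y1,x0:x1,::-1],None,fx=4,fy=4)); 
    print(n,beads(c,BOX[n]))
state()
E
```

```text
t 2.6 tcp [474.2  43.1 131.3] F [ 0.45 -1.    0.38] w -0.1 tilt [ 0.  0. -1.]
(473.8, 42.8, 108) cm: [0.02 0.05 2.33]
scene {'blue': (np.float64(272.9), np.float64(242.03333333333333), 30), 'white': (np.float64(295.7692307692308), np.float64(239.35897435897436), 39), 'yellow': (np.float64(305.8611111111111), np.float64(255.61111111111111), 36), 'red': (np.float64(328.5), np.float64(254.5), 32)}
top {'white': (np.float64(363.2631578947368), np.float64(238.81578947368422), 38), 'red': (np.float64(313.82608695652175), np.float64(213.56521739130434), 23)}
t 2.7 tcp [474.4  43.4 131.5] F [ 0.58 -0.25 -0.96] w 0.1 tilt [ 0.001  0.    -1.   ]
```

View pics/a_scene.png

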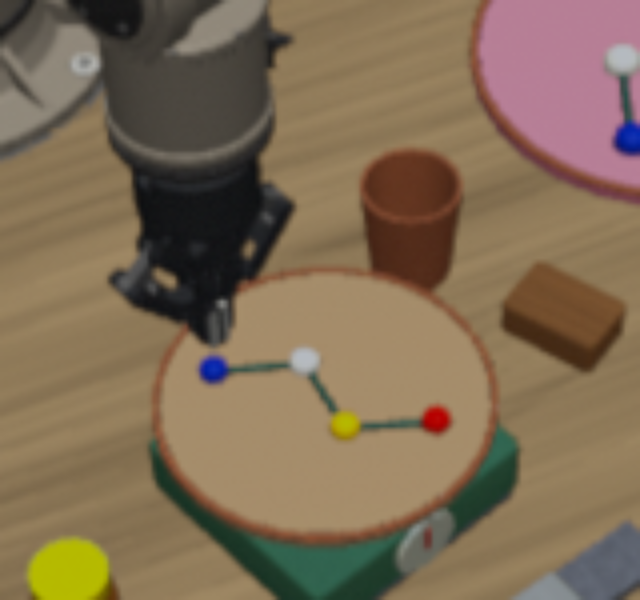

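View pics/a_top.png

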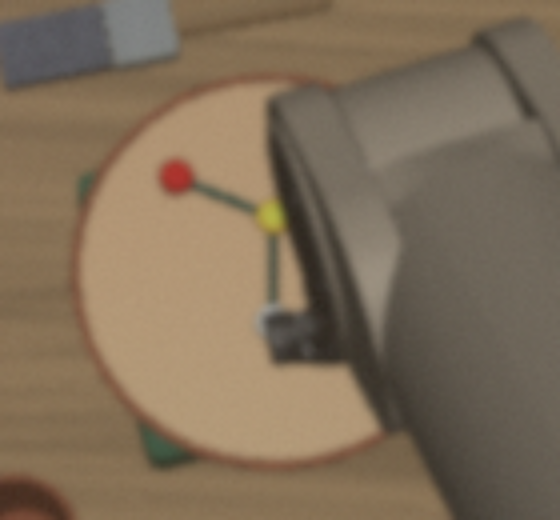

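The fingertips are straight above the blue bead: in the scene crop the tips are at (215,335) and the bead at (213,370). Going down gently.

step_arm(
  moves=[
    [0, 0, 0, 0.03, 0.05, 1.2, 0],
    [0, 0, 0, 0.03, 0.05, 2.0, 0],
    [0, 0, 0, 0.03, 0.05, 2.3, 0],
    [0, 0, 0, 0.03, 0.05, 2.5, 0],
    [0, 0, 0, 0.03, 0.05, 2.6, 0],
    [0, 0, 0, 0.03, 0.05, 2.6, 0],
  ],
)

```text
time_s: 3.3
tool_pos: [473.5, 43.3, 104.8]
orientation: [-0.0, 0.789, -0.614, -0.0]
force: [-0.4, -0.2, -0.1]
grip_width: 0.3
```

step_arm(
  moves=[
    [0, 0, 0, 0, 0, 0, 0],
  ],
)

```text
time_s: 3.4
tool_pos: [473.6, 43.3, 104.9]
orientation: [-0.0, 0.789, -0.614, 0.0]
force: [0.9, 0.7, -0.6]
grip_width: -0.1
```

step_arm(
  moves=[
    [0, 0, 0, 0, 0, 0, 0],
  ],
)

```text
time_s: 3.5
tool_pos: [473.6, 43.3, 104.9]
orientation: [-0.0, 0.789, -0.614, 0.0]
force: [0.4, 0.3, 0.0]
grip_width: -0.0
```

step_arm(
  moves=[
    [0, 0, 0, 0, 0, 0.1, 0],
    [0, 0, 0, 0, 0, 0.15, 0],
  ],
)

```text
time_s: 3.7
tool_pos: [473.6, 43.2, 103.3]
orientation: [-0.0, 0.789, -0.614, 0.0]
force: [-0.1, 0.3, 2.2]
grip_width: 0.1
```

step_arm(
  moves=[
    [0, 0, 0, 0, 0, 0.1, 0],
    [0, 0, 0, 0, 0, 0.15, 0],
  ],
)

```text
time_s: 3.9
tool_pos: [473.6, 43.2, 101.8]
orientation: [-0.0, 0.789, -0.614, 0.0]
force: [-0.1, 0.2, 2.6]
grip_width: -0.4
```

step_arm(
  moves=[
    [0, 0, 0, 0, 0, 0, 0],
  ],
)

```text
time_s: 4.0
tool_pos: [473.6, 43.2, 101.8]
orientation: [-0.0, 0.789, -0.614, 0.0]
force: [0.2, -0.7, 3.1]
grip_width: -0.3
```

Contact: about 3 N at z = 101.8, so the bead top is at about 104.4. I'll hold, then rise.

step_arm(
  moves=[
    [0, 0, 0, 0, 0, 0, 0],
    [0, 0, 0, 0, 0, 0, 0],
    [0, 0, 0, 0, 0, 0, 0],
    [0, 0, 0, 0, 0, 0, 0],
  ],
)

```text
time_s: 4.4
tool_pos: [473.6, 43.2, 101.8]
orientation: [-0.0, 0.789, -0.614, 0.0]
force: [1.3, 0.0, 3.3]
grip_width: -0.3
```

```bash
python3 - <<'E'
from h import *
to((473.6,43.2,113),(483,70.7,113),(492,98.5,113),(492,98.5,101.8))
E
```

```text
t 4.4 tcp [473.6  43.2 101.8] F [1.33 0.   3.26] w -0.3 tilt [ 0.  0. -1.]
(473.6, 43.2, 113) cm: [ 0.   -0.   -1.12]
(483, 70.7, 113) cm: [-2.43 -1.59 -1.12]
(492, 98.5, 113) cm: [-4.91 -3.14 -1.12]
(492, 98.5, 101.8) cm: [-4.91 -3.14  0.  ]
```

step_arm(
  moves=[
    [0, 0, 0, 0, 0, -0.6, 0],
    [0, 0, 0, 0, 0, -1.1, 0],
    [0, 0, 0, -0.8, -0.5, -1.1, 0],
    [0, 0, 0, -1.6, -1.05, -1.1, 0],
    [0, 0, 0, -2.4, -1.57, -1.1, 0],
    [0, 0, 0, -2.4, -1.57, -1.1, 0],
  ],
)

```text
time_s: 5.0
tool_pos: [483.2, 72.2, 112.7]
orientation: [-0.0, 0.79, -0.613, -0.0]
force: [0.1, -0.7, 1.1]
grip_width: -0.0
```

step_arm(
  moves=[
    [0, 0, 0, -0.8, -0.5, 0, 0],
    [0, 0, 0, -1.6, -1.0, 0, 0],
    [0, 0, 0, -2.5, -1.57, 0, 0],
    [0, 0, 0, -2.5, -1.57, 0, 0],
    [0, 0, 0, -2.5, -1.57, 0, 0],
  ],
)

```text
time_s: 5.5
tool_pos: [491.8, 98.6, 112.6]
orientation: [0.0, 0.789, -0.614, -0.0]
force: [-0.9, -0.0, 0.1]
grip_width: -0.0
```

```bash
python3 - <<'E'
from h import *
from plant import manip
to((492,98.5,101.8))
c=manip.capture("scene")
x0,y0,x1,y1=(220,150,380,300)
cv2.imwrite(f"pics/b_scene.png",cv2.resize(c["frame"][y0:y1,x0:x1,::-1],None,fx=4,fy=4)); 
print(beads(c,BOX["scene"]))
E
```

```text
t 5.5 tcp [491.8  98.6 112.6] F [-0.9  -0.01  0.1 ] w -0.0 tilt [-0. -0. -1.]
(492, 98.5, 101.8) cm: [ 0.02 -0.01  1.08]
{'blue': (np.float64(272.9), np.float64(242.03333333333333), 30), 'white': (np.float64(295.7241379310345), np.float64(240.20689655172413), 29), 'yellow': (np.float64(305.86486486486484), np.float64(255.7027027027027), 37), 'red': (np.float64(328.5), np.float64(254.5), 32)}
```

View pics/b_scene.png

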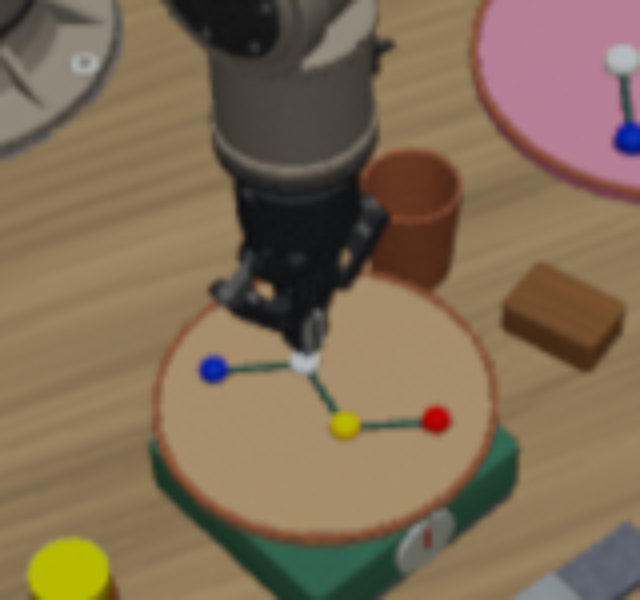

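The platter hasn't moved (blue is still at 272.9,242.0). The tips are just above the white bead, at (308,345) against (304,362) in the crop.

step_arm(
  moves=[
    [0, 0, 0, 0, 0, 0.5, 0],
    [0, 0, 0, 0, 0, 0.8, 0],
    [0, 0, 0, 0, 0, 1.0, 0],
    [0, 0, 0, 0, 0, 1.1, 0],
  ],
)

```text
time_s: 5.95
tool_pos: [491.8, 98.1, 101.5]
orientation: [0.0, 0.789, -0.614, -0.0]
force: [-0.1, -1.8, 3.8]
grip_width: -0.0
```

step_arm(
  moves=[
    [0, 0, 0, 0, 0, 0, 0],
    [0, 0, 0, 0, 0, 0, 0],
  ],
)

```text
time_s: 6.15
tool_pos: [491.9, 98.3, 101.8]
orientation: [0.0, 0.789, -0.614, 0.0]
force: [-0.8, -1.1, 3.1]
grip_width: -0.0
```

step_arm(
  moves=[
    [0, 0, 0, 0, 0, 0, 0],
    [0, 0, 0, 0, 0, 0, 0],
    [0, 0, 0, 0, 0, 0, 0],
  ],
)

```text
time_s: 6.45
tool_pos: [492.0, 98.4, 101.8]
orientation: [-0.0, 0.789, -0.614, 0.0]
force: [-1.0, -1.5, 3.3]
grip_width: 0.2
```

```bash
python3 - <<'E'
from h import *
to((521,98.8,112.8),(550,99.2,112.8))
E
```

```text
t 6.45 tcp [492.   98.4 101.8] F [-1.   -1.54  3.33] w 0.2 tilt [ 0.  0. -1.]
(521, 98.8, 112.8) cm: [ 0.67 -2.83 -1.1 ]
(550, 99.2, 112.8) cm: [ 1.35 -5.65 -1.09]
```

step_arm(
  moves=[
    [0, 0, 0, 0, 0, -0.6, 0],
    [0, 0, 0, 0, 0, -1.1, 0],
    [0, 0, 0, 0.22, -0.95, -1.1, 0],
    [0, 0, 0, 0.45, -1.9, -1.1, 0],
    [0, 0, 0, 0.67, -2.83, -1.1, 0],
    [0, 0, 0, 0.67, -2.83, -1.1, 0],
  ],
)

```text
time_s: 7.05
tool_pos: [522.4, 98.9, 112.5]
orientation: [-0.0, 0.789, -0.615, -0.0]
force: [0.2, 0.4, -0.2]
grip_width: 0.0
```

step_arm(
  moves=[
    [0, 0, 0, 0.22, -0.95, 0, 0],
    [0, 0, 0, 0.45, -1.9, 0, 0],
    [0, 0, 0, 0.67, -2.83, 0, 0],
    [0, 0, 0, 0.67, -2.83, 0, 0],
    [0, 0, 0, 0.67, -2.83, 0, 0],
  ],
)

```text
time_s: 7.55
tool_pos: [550.0, 99.3, 112.6]
orientation: [0.0, 0.789, -0.614, -0.0]
force: [-0.1, 0.5, 0.4]
grip_width: 0.5
```

```bash
python3 - <<'E'
from h import *
from plant import manip
to((550,99.2,101.8))
c=manip.capture("scene")
x0,y0,x1,y1=(220,150,380,300)
cv2.imwrite(f"pics/c_scene.png",cv2.resize(c["frame"][y0:y1,x0:x1,::-1],None,fx=4,fy=4)); 
print(beads(c,BOX["scene"]))
E
```

```text
t 7.55 tcp [550.   99.3 112.6] F [-0.1   0.51  0.37] w 0.5 tilt [-0.  0. -1.]
(550, 99.2, 101.8) cm: [0.01 0.   1.08]
{'blue': (np.float64(272.7931034482759), np.float64(242.0), 29), 'white': (np.float64(295.6363636363636), np.float64(238.45454545454544), 11), 'yellow': (np.float64(305.77777777777777), np.float64(256.4074074074074), 27), 'red': (np.float64(328.5), np.float64(254.5), 32)}
```

View pics/c_scene.png

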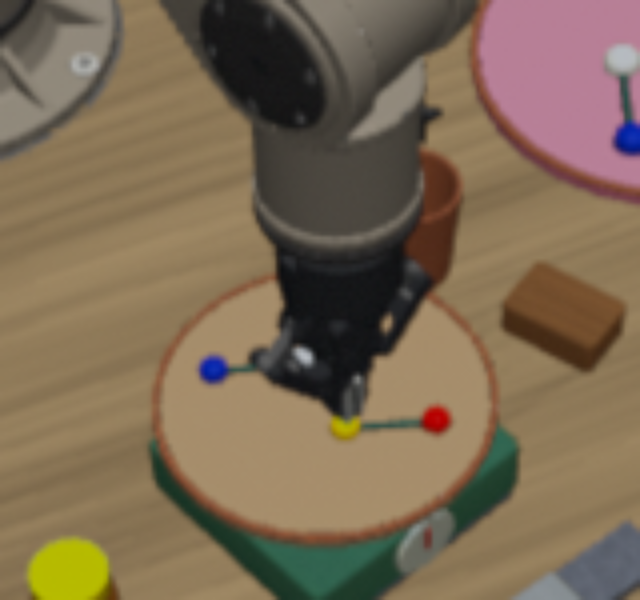

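The tips are just above the yellow bead, at (347,408) against (345,427) in the crop. The platter is still unmoved.

step_arm(
  moves=[
    [0, 0, 0, 0, 0, 0.5, 0],
    [0, 0, 0, 0, 0, 0.8, 0],
    [0, 0, 0, 0, 0, 1.0, 0],
    [0, 0, 0, 0, 0, 1.1, 0],
  ],
)

```text
time_s: 8.0
tool_pos: [549.8, 99.3, 101.5]
orientation: [0.0, 0.789, -0.614, -0.0]
force: [-2.9, -0.8, 4.5]
grip_width: 0.3
```

step_arm(
  moves=[
    [0, 0, 0, 0, 0, 0, 0],
    [0, 0, 0, 0, 0, 0, 0],
  ],
)

```text
time_s: 8.2
tool_pos: [550.0, 99.3, 101.9]
orientation: [0.0, 0.789, -0.614, -0.0]
force: [-2.7, -0.4, 2.6]
grip_width: 0.2
```

step_arm(
  moves=[
    [0, 0, 0, 0, 0, 0, 0],
    [0, 0, 0, 0, 0, 0, 0],
    [0, 0, 0, 0, 0, 0, 0],
  ],
)

```text
time_s: 8.5
tool_pos: [550.1, 99.3, 101.8]
orientation: [-0.0, 0.789, -0.614, 0.0]
force: [-1.0, 0.2, 3.0]
grip_width: 0.0
```

```bash
python3 - <<'E'
from h import *
to((560.5,126,112.8),(571,152.6,112.8))
E
```

```text
t 8.5 tcp [550.1  99.3 101.8] F [-0.95  0.23  3.  ] w 0.0 tilt [ 0.  0. -1.]
(560.5, 126, 112.8) cm: [-2.33 -1.67 -1.1 ]
(571, 152.6, 112.8) cm: [-4.65 -3.34 -1.1 ]
```

step_arm(
  moves=[
    [0, 0, 0, 0, 0, -0.6, 0],
    [0, 0, 0, 0, 0, -1.1, 0],
    [0, 0, 0, -0.78, -0.56, -1.1, 0],
    [0, 0, 0, -1.55, -1.11, -1.1, 0],
    [0, 0, 0, -2.33, -1.67, -1.1, 0],
    [0, 0, 0, -2.33, -1.67, -1.1, 0],
  ],
)

```text
time_s: 9.1
tool_pos: [560.9, 128.1, 112.6]
orientation: [-0.0, 0.79, -0.614, -0.0]
force: [-0.1, 0.7, -0.3]
grip_width: -0.1
```

step_arm(
  moves=[
    [0, 0, 0, -0.78, -0.56, 0, 0],
    [0, 0, 0, -1.55, -1.11, 0, 0],
    [0, 0, 0, -2.33, -1.67, 0, 0],
    [0, 0, 0, -2.33, -1.67, 0, 0],
    [0, 0, 0, -2.33, -1.67, 0, 0],
  ],
)

```text
time_s: 9.6
tool_pos: [570.9, 152.9, 112.6]
orientation: [0.0, 0.789, -0.614, -0.0]
force: [0.3, -0.4, 0.2]
grip_width: -0.2
```

```bash
python3 - <<'E'
from h import *
from plant import manip
to((571,152.6,101.8))
c=manip.capture("scene")
x0,y0,x1,y1=(220,150,380,300)
cv2.imwrite(f"pics/d_scene.png",cv2.resize(c["frame"][y0:y1,x0:x1,::-1],None,fx=4,fy=4)); 
print(beads(c,BOX["scene"]))
E
```

```text
t 9.6 tcp [570.9 152.9 112.6] F [ 0.26 -0.45  0.18] w -0.2 tilt [-0. -0. -1.]
(571, 152.6, 101.8) cm: [ 0.03 -0.    1.08]
{'blue': (np.float64(272.7931034482759), np.float64(242.0), 29), 'white': (np.float64(295.7692307692308), np.float64(239.35897435897436), 39), 'yellow': (np.float64(305.86486486486484), np.float64(255.7027027027027), 37), 'red': (np.float64(328.1304347826087), np.float64(255.1304347826087), 23)}
```

View pics/d_scene.png

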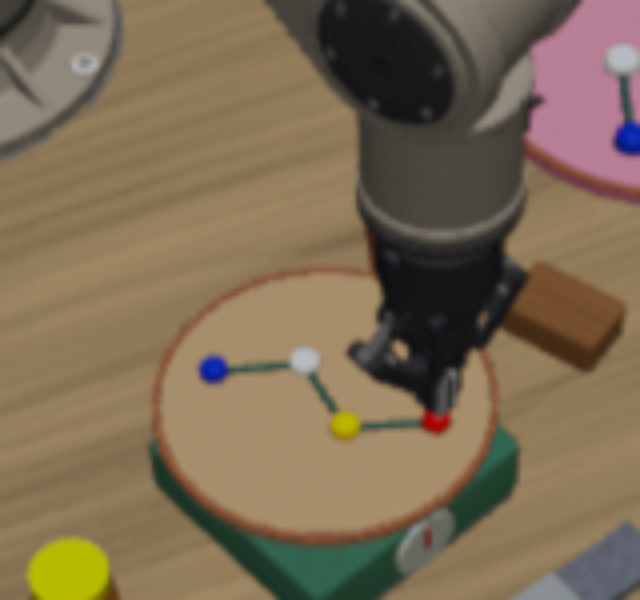

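The tips are just above the red bead, at (440,405) against (435,422) in the crop. I'll rest on it, then rise straight up.

step_arm(
  moves=[
    [0, 0, 0, 0, 0, 0.5, 0],
    [0, 0, 0, 0, 0, 0.8, 0],
    [0, 0, 0, 0, 0, 1.0, 0],
    [0, 0, 0, 0, 0, 1.1, 0],
  ],
)

```text
time_s: 10.05
tool_pos: [570.9, 152.3, 101.5]
orientation: [0.0, 0.789, -0.614, -0.0]
force: [-2.1, -2.0, 4.2]
grip_width: -0.3
```

step_arm(
  moves=[
    [0, 0, 0, 0, 0, 0, 0],
    [0, 0, 0, 0, 0, 0, 0],
  ],
)

```text
time_s: 10.25
tool_pos: [571.0, 152.5, 101.9]
orientation: [0.0, 0.789, -0.614, 0.0]
force: [-0.7, -2.9, 2.4]
grip_width: 0.3
```

step_arm(
  moves=[
    [0, 0, 0, 0, 0, 0, 0],
    [0, 0, 0, 0, 0, 0, 0],
    [0, 0, 0, 0, 0, 0, 0],
  ],
)

```text
time_s: 10.55
tool_pos: [571.1, 152.6, 101.8]
orientation: [-0.0, 0.789, -0.614, 0.0]
force: [-0.8, -1.2, 3.7]
grip_width: 0.0
```

step_arm(
  moves=[
    [0, 0, 0, 0, 0, -0.6, 0],
    [0, 0, 0, 0, 0, -1.5, 0],
    [0, 0, 0, 0, 0, -4, 0],
    [0, 0, 0, 0, 0, -8, 0],
    [0, 0, 0, 0, 0, -12, 0],
    [0, 0, 0, 0, 0, -12, 0],
    [0, 0, 0, 0, 0, -12, 0],
    [0, 0, 0, 0, 0, -12, 0],
  ],
)

```text
time_s: 11.35
tool_pos: [570.6, 152.6, 221.3]
orientation: [0.0, 0.789, -0.614, -0.0]
force: [-0.9, 0.5, 0.6]
grip_width: 0.1
```

```bash
python3 - <<'E'
from h import *
from plant import manip
state()
c=manip.capture("scene")
cv2.imwrite(f"pics/e_scene.png",c["frame"][:,:,::-1]); 
print(beads(c,BOX["scene"]))
E
```

```text
t 11.35 tcp [570.6 152.6 221.3] F [-0.94  0.48  0.61] w 0.1 tilt [-0.001 -0.    -1.   ]
{'blue': (np.float64(272.9), np.float64(242.03333333333333), 30), 'white': (np.float64(295.725), np.float64(239.45), 40), 'yellow': (np.float64(305.8611111111111), np.float64(255.61111111111111), 36), 'red': (np.float64(328.5), np.float64(254.5), 32)}
```

View pics/e_scene.png

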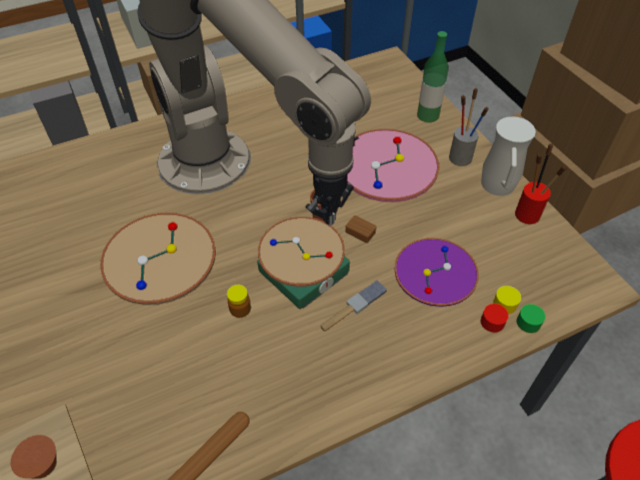

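The tips are about 115 mm above the platter. The beads are at their starting pixels, and the jar (237,300), block (361,228) and brush (355,305) are in place. The cup is behind the gripper in this view. Handing in.

```bash
python3 - <<'E'
from plant import manip
print(manip.sign_off())
E
```

```text
the job is handed in; nothing more can be done
None
```

I followed the glaze line on the small sand platter, the one on the scale, from blue through white and yellow to red, and handed the job in at about 11.4 s. The sign-off gives no verdict.

- **Touch:** With the fingers shut and pointing down, I rested at least half a second on each bead. The readings were mostly about 3 N and never above 4.5 N, including about 1 N of sensor noise.
- **Between beads:** The tips crossed about 8 mm above bead height and over the line. They were within about 2 mm of the middle of each segment.
- **Last checks:** All four beads were back at their starting pixels to within about 0.1 px, so I saw no shift or turn of the platter. The jar, block and brush were in their places, and the tool was about 115 mm clear with no load on it.
- **Not checked:** The cup was hidden behind the gripper in the final picture. It had looked unmoved in earlier ones, and nothing went near it. I did not measure how far the pan sank or came back up. From the tool height it sank about 2.5 mm under each touch.

No check failed. The top camera's colour mask missed the yellow bead at the start, so I read that bead by eye from the close crop. It differed by about 3 mm in y from the scene-camera value, so I used a point between the two.

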